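# Load the keyed engraving bed and lock its keeper

### The arm

A 6-joint arm with a two-finger parallel gripper is mounted at the origin on the work surface; the furniture and walls round the work are solid. World frame = base frame: x ahead of the robot, y to its left, z up, the work surface at z = 0. Lengths are in m, angles in degrees, forces in N, time in s.
With the tool pointing down it reaches from about 0.3 to 0.75 m from the base axis. Payload 8.5 kg.
Tool frame: the origin (TCP) lies midway between the tips of the shut fingers; the grasp point (between the pads) lies env.tcp_to_grasp behind it (env.tcp_to_grasp is the distance from the TCP to the grasp point, in m); z points along the fingers, y is the line along which they close (so a half turn about z gives the same grasp; the last joint's range is limited). The gripper opens to 85 mm and grips with 20 to 120 N. Pads are 22 mm wide; open, the fingers measure 114 mm over their backs; the gripper's body (76 mm by 85 mm) begins 54 mm behind the grasp point. The pads swing forward as they close: fully open they stand 13 mm farther back than shut.
Start: joints at [55.159, 21.807, 74.336, -0, 83.858, -12.336], TCP at [0.211, 0.508, 0.231] pointing down, gripper open.
Joint ranges: [-178.18, 178.18], [-50.72, 133.34], [12.68, 142.11], [-81.47, 261.47], [9.98, 163.14], [-165.26, 165.26]. Speed limits (degrees/s): [136.94, 136.94, 180, 180, 180, 180].

### API

Orientations are given as a 3x3 rotation matrix whose columns are the frame's x, y, z axes.
In Python, from rig import observe, optics, job, env gives the robot as it stands. The module is installed in compiled form; this text tells all that it offers.
- The arm moves only by the shell command python3 -m jog 'ROWS' [FORCE]. ROWS is JSON, a list of rows, each a list of 7 numbers: the turn, a rotation vector about the tool's x, y, z in rad, then the shift along the tool's x, y, z in m, then the opening in per cent of the stroke, from 0 (shut) to 100 (fully open). A call has 1 to 10 rows; each row shifts and turns the commanded pose from where the row before left it, along the tool's axes as they then stand; what a row does not reach is not made up. A row lasts 1/8 s, in which the tool goes at most 62.5 mm and 10.7 degrees, less where a joint would pass 70% of its speed; a pose out of reach is approached as far as the arm can. A call is refused whole if a number of a shift passes 0.0625 or a number of a turn 0.188, either way. A call with a gripper value outside its range is refused whole. The fingers move at their own pace and stop on an object; FORCE is the grip in N (left out, the last holds). Time passes only in rows, so rows that do not move let the fingers close. It gives the time, the measured TCP pose, the force, the opening and the grip force at its end, in the units of the state.
- observe(): the state, without advancing time (a new reading comes with each control period).
- optics.get_image(name): name is "side" or "top"; returns a dict with "pixels" (400x640x3 uint8, red, green, blue), "mtx" (3x3 intrinsics, pixels), "rvec" (rotation vector, rad) and "tvec" (3), from world to camera coordinates, as OpenCV has them. Camera axes: x right, y down, z forward; pixel columns grow to the right and rows downward; lengths in m; the calibration is good to about 2 mm. A picture is of the moment at which its call begins. There is no depth.
- job.close_job(): hands the job in; it is judged then, once.
The state is a dict: "time_s": time; "q": joint angles; "qvel": joint speeds; "joint_efforts": joint torques, N m; "position": TCP position; "tool_rot": TCP orientation; "ft_force": force on the tool from outside, world axes, zero at the start; "wrist_torque": the same for the moment, N m; "grip_width": finger opening in m; "gripper_force": force on a finger pad.
Only numpy, scipy, OpenCV 4.12 (cv2) and the standard library are available. Lean on these libraries where they do the work, as an engineer would, in place of code of your own. Each camera call takes 0.05 s, during which the arm holds its last target. There are 200 camera calls.

### The job

Tip the wooden bin right out and load the grey engraving bed with every blank there is, those in the bin and the one left on the desk: lino face up, one to a pocket and fully home, which a blank reaches only one way round, over the key in the pocket floor, so lift any that stands proud and turn it end for end. When all of them are down, slide the keeper fully over their shoulders and lock it: push its captive screw down and turn it clockwise until it stays down. Leave the bin tipped fully shut, and do not knock or shove the mug or the ink bottle.

Things in the scene. Friction and masses are not known exactly. Their poses are not given: they have to be found in the camera images.
- blank_a_mid (a point): centre, half-way up, of an engraving blank: light wood, dark lino face on top (+z), 96 (x) x 36 (y) x 30 (z) mm, 53 to 105 g; both ends are shoulders 18 mm long, 19 mm high. A groove 14 mm wide, 8.5 mm deep crosses the underside 20 mm off the middle towards +x or -x: which way is not known, differs between blanks and cannot be seen from above. May be absent
- blank_b_mid (a point): the same of a second blank. One or two of blank_a, blank_b, blank_c are present: they stand on end in the shut bin; once it is tipped out they lie on its front board, face up, long side from pivot to handle, sloping 10 degrees (handle end higher)
- blank_c_mid (a point): the same of a third blank in the bin (may be absent)
- blank_d_mid (a point): the same of the blank that lies face up on the desk at the left, any way round; always present
- bin (a joint): tilt of the wooden bin on the pivot along its lower front edge: 0 shut (front upright), 1.4 rad tipped right out towards the robot. Let go beyond about 0.5 rad it sinks right open, damped; below about 0.1 it sinks shut. 228 mm wide, front board 6 mm thick, 112 mm high, 47 mm deep, open at the back, with three places 64 mm apart, parted by dividers 30 mm high
- bin_handle (a point): middle of the bin's handle, a round steel bar 9 mm thick, 80 mm long along y, 138 mm from the pivot in line with the front board, 22 mm clear of the board's edge; shut, it is 150 mm above the desk and 18 mm above the case's roof; tipped out, it is 36 mm above the desk. Moves with the bin
- bin_hinge (a point): middle of the bin's pivot axis, 12 mm above the desk, just inside the front of the fixed bin case (252 mm wide, 132 mm high, its roof begins 16 mm behind the pivot); x to the back of the case, y along the pivot to the left, z up
- pocket_0 (a point): centre of the floor of the left pocket of the fixed grey engraving bed, 8 mm above the desk; x along the pocket, away from the robot, y left, z up. Pockets are 100 (x) x 40 (y) mm, 10 mm deep, 62 mm apart. A steel key 9 mm wide, 7 mm high crosses all three floors 20 mm from the middle, either nearer to or farther from the robot, differing from start to start
- pocket_1 (a point): the same of the middle pocket. A blank that is home has its centre 15 mm above this point; held level the wrong way round it stops on the key 7 mm higher; let go there, it lies tilted by 0.11 rad
- pocket_2 (a point): the same of the right pocket
- keeper (a joint): travel of the keeper, a dark steel bar 186 mm long (along y) behind the pockets: 0 to 0.004 m, drawn back, at the start; it grows towards the robot (-x of the pockets), 0.016 m fully over the blanks' shoulders. It takes 2 N and clears the shoulders of blanks that are home by 2 mm
- screw_push (a joint): how far the captive screw on the keeper is pushed down against its spring (2.5 to 5 N): 0 up, 0.0075 m right down. It goes down only with the keeper fully forward, where its tip meets a hole in the bed
- screw_turn (a joint): turn of the screw, clockwise from above, 0 (at the start) to 1.35 rad. It turns only while pushed down more than 5.5 mm; turned by more than about 1 rad and let go, it stays down at about 5 mm
- screw_grip (a point): middle of the screw's black wing grip, 65 mm above the desk when up: 12 mm (x) wide, 46 mm (y) long, 19 mm high, on a disc 34 mm across; travels with the keeper and turns with the screw; its y runs along the wing, z up
- mug: tea mug, 78 mm wide, 92 mm high, handle to one side; origin under its middle. To be left alone
- ink: square black ink bottle, 42 mm wide, 66 mm high; origin under its middle. To be left alone
Things that resemble listed ones, but are neither listed nor needed, are in the scene too. Leave any green look-alike of the part that bears blank_b_mid alone.

How it is judged:
By the outcome, as a careful person would: the job done as asked, in the order asked, and still so for the second after the job is handed in, with the robot touching nothing.
Of blank_a, blank_b, blank_c only 1 to 2 are there at a start; the rules pass over those that are not, and their reading is None.
At some moment in a run one of blank_d may be knocked a few centimetres aside while the robot is not near it.
It also fails if it takes over 210 s, if anything falls off the work surface, if the arm or the gripper's body presses on something with over 40 N, if the wrist force passes 120 N, or if a joint passes its speed limit or range.

## Working session

There is one attempt and no reset: what is moved stays moved. The work goes in short steps, Python scripts to look and compute and a shell command to move; the robot and the scene stay as the last step left them, time stands still between calls to the robot, and variables do not carry over. Pictures are saved under pics/ and viewed, at most 14 in all, crops included, and the job is handed in when it is done.

```bash
mkdir -p pics; ls; cat > h.py <<'E'
import numpy as np,cv2
from rig import observe,optics,job,env
def snap(n,f,crop=None,s=1):
    d=optics.get_image(n); p=d["pixels"][:,:,::-1]
    np.savez('pics/%s.npz'%f,**{k:d[k] for k in("pixels","mtx","rvec","tvec")})
    if crop: x0,y0,x1,y1=crop; p=p[y0:y1,x0:x1]
    if s!=1: p=cv2.resize(p,None,fx=s,fy=s,interpolation=cv2.INTER_CUBIC)
    cv2.imwrite('pics/%s.png'%f,p)
def ray(f,u,v):
    d=np.load('pics/%s.npz'%f); R=cv2.Rodrigues(d['rvec'])[0]
    c=-R.T@d['tvec'].ravel(); r=R.T@np.linalg.inv(d['mtx'])@[u,v,1]
    return c,r
def atz(f,u,v,z):
    c,r=ray(f,u,v); return c+r*(z-c[2])/r[2]
def proj(f,P):
    d=np.load('pics/%s.npz'%f); return cv2.projectPoints(np.array(P,float).reshape(-1,1,3),d['rvec'],d['tvec'],d['mtx'],None)[0].reshape(-1,2)
def st():
    o=observe(); print(o['time_s'],np.round(o['position'],4),np.round(o['tool_rot'],3).tolist(),np.round(o['q'],1),o['grip_width'])
E
python3 - <<'E'
from h import *
snap('top','t0',s=1.25); snap('side','s0',s=1.25)
st(); print(env.tcp_to_grasp)
for f in('t0','s0'): print(ray(f,320,200))
E
```

```text
pics
0.1 [0.2104 0.5079 0.2308] [[-0.924, 0.383, -0.001], [0.383, 0.924, -0.001], [0.0, -0.001, -1.0]] [ 55.2  21.8  74.4   0.   83.9 -12.3] 0.0851890445897927
0.0187
(array([0.3213743 , 0.07244151, 1.32255156]), array([ 0.19917414,  0.00230124, -0.9800639 ]))
(array([0.55782478, 0.83146112, 0.60122582]), array([ 8.05776866e-04, -8.37667684e-01, -5.46352276e-01]))
```

View pics/t0.png

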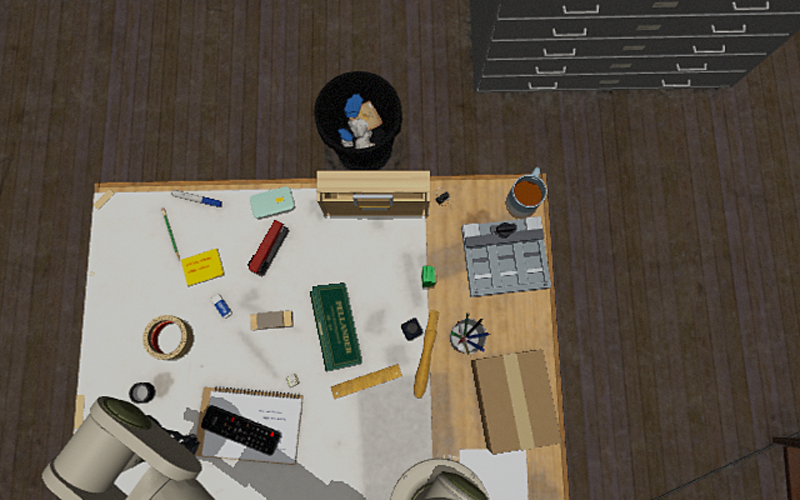

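View pics/s0.png

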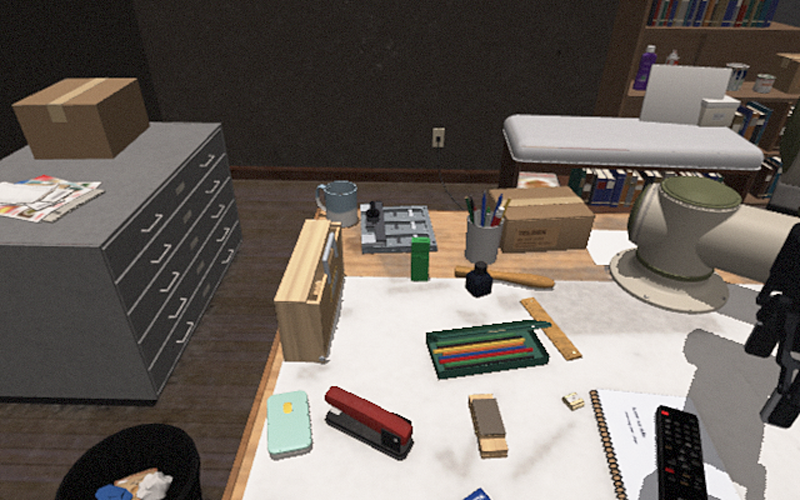

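The top view shows the bin at (373,195), the bed at (507,258) with its keeper and screw at (505,230), blank d at (272,320), the mug at (526,193) and the ink at (412,328). The side view shows a green look-alike standing at (420,258). Next I'll enlarge the bed, bin and blank d.

```bash
python3 - <<'E'
from h import *
p=np.load('pics/t0.npz')['pixels'][:,:,::-1]
a=cv2.resize(p[165:245,360:450],None,fx=5,fy=5,interpolation=cv2.INTER_CUBIC)  #450x400
b=cv2.resize(p[130:180,245:350],None,fx=3.3,fy=3.3,interpolation=cv2.INTER_CUBIC)
c=cv2.resize(p[240:275,195:240],None,fx=5,fy=5,interpolation=cv2.INTER_CUBIC)
o=np.zeros((400,800,3),np.uint8);o[:400,:450]=a;o[:b.shape[0],451:451+b.shape[1]]=b[:, :349];o[200:375,460:685]=c
cv2.imwrite('pics/c0.png',o)
E
```

```text
(no output)
```

View pics/c0.png

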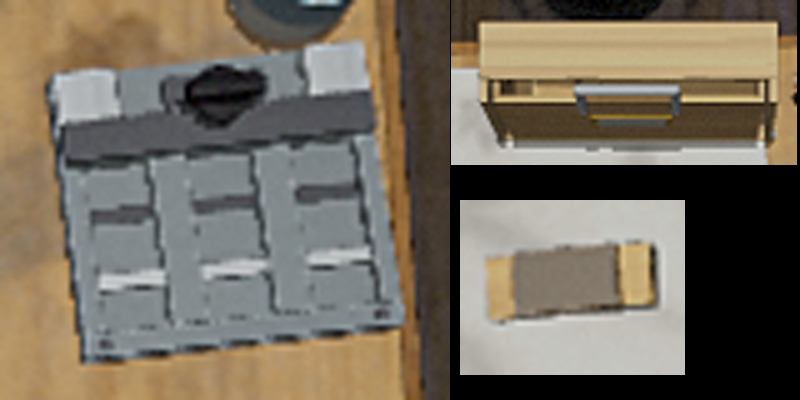

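```bash
python3 - <<'E'
from h import *
p=np.load('pics/t0.npz')['pixels'][:,:,::-1]
q=np.load('pics/s0.npz')['pixels'][:,:,::-1]
a=cv2.resize(p[185:240,365:445],None,fx=7,fy=7,interpolation=cv2.INTER_CUBIC)  #560x385
b=cv2.resize(q[155:205,280:355],None,fx=4.5,fy=4.5,interpolation=cv2.INTER_CUBIC)
o=np.zeros((600,600,3),np.uint8);o[:385,:560]=a;o[386:386+214,:337]=b[:214,:337]
cv2.imwrite('pics/c1.png',o)
def T(u,v,z):return np.round(atz('t0',360+u/5,165+v/5,z)[:2],4)
print('bed bl,br (z0.018)',T(84,352,.018),T(401,318,.018),'tl tr',T(52,75,.018),T(363,42,.018))
print('screw',T(225,90,.075),'keeper l,r front corners',T(70,162,.03),T(375,127,.03))
for n,(u,v) in dict(d0=(122,216),d1=(227,204),d2=(332,192),b0=(133,282),b1=(238,269),b2=(340,258)).items(): print(n,T(u,v,.008),T(u,v,.015))
D=lambda u,v:np.round(atz('t0',195+(u-460)/5,240+(v-200)/5,.03)[:2],4)
print('lino corners',D(516,250),D(614,245),D(617,303),D(518,310))
B=lambda u,v,z:np.round(atz('t0',245+(u-451)/3.3,130+v/3.3,z)[:2],4)
print('case roof',B(480,77,.132),B(778,80,.132),B(480,24,.132),B(778,22,.132),'handle',B(576,90,.15),B(678,92,.15), 'front bottom',B(505,143,0.012),B(770,146,0.012))
print('mug',np.round(atz('t0',421,156,.092),3),'ink',np.round(atz('t0',330,262,.05),3),'green',np.round(atz('t0',343,221,.06),3))
E
```

```text
bed bl,br (z0.018) [ 0.4772 -0.0889] [ 0.4935 -0.2757] tl tr [ 0.6446 -0.0769] [ 0.661  -0.2645]
screw [ 0.6195 -0.169 ] keeper l,r front corners [ 0.5886 -0.084 ] [ 0.6059 -0.2651]
d0 [ 0.5595 -0.1163] [ 0.5583 -0.1153]
d1 [ 0.5655 -0.1793] [ 0.5642 -0.178 ]
d2 [ 0.5715 -0.2425] [ 0.5702 -0.2408]
b0 [ 0.5196 -0.121 ] [ 0.5185 -0.12  ]
b1 [ 0.5261 -0.1837] [ 0.525  -0.1823]
b2 [ 0.5315 -0.2447] [ 0.5304 -0.243 ]
lino corners [0.4434 0.4075] [0.4451 0.3508] [0.4117 0.3484] [0.4088 0.4054]
case roof [0.6992 0.2563] [0.6912 0.006 ] [0.7459 0.2567] [0.7422 0.0045] handle [0.6806 0.1741] [0.6771 0.0898] front bottom [0.6737 0.2514] [0.6658 0.0085]
mug [ 0.694 -0.216  0.092] ink [0.4   0.051 0.05 ] green [0.515 0.011 0.06 ]
```

View pics/c1.png

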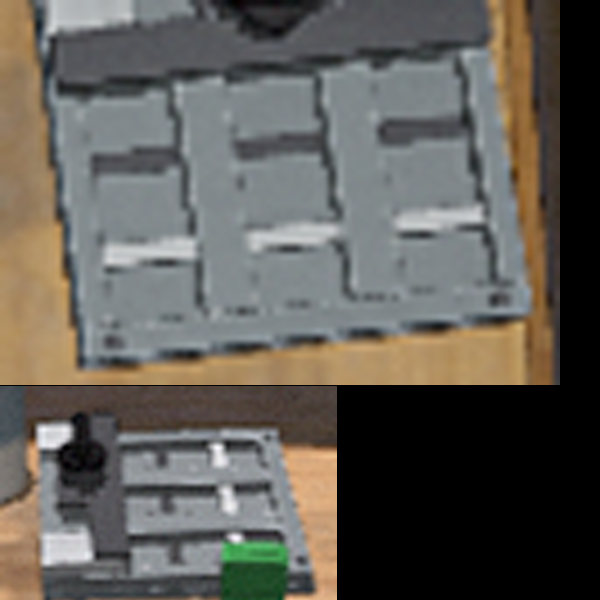

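Each pocket has a dark strip about 20 mm past the middle and a bright strip about 20 mm nearer. With the bright strip at key height, the spacing and yaw agree, so I take the key as nearer the robot. Bed yaw is about 5° and pocket_1 is near (0.545, -0.181). The bin hinge is near (0.679, 0.132) with yaw about -1.8°. I'll start by tipping the bin.

```bash
cat >> h.py <<'E'
def plan(pos,yaw):
    """yaw (deg): desired CCW angle of tool y from world y, tool down. prints turn about tool z & shift in tool axes after turn, from measured pose"""
    o=observe(); R=np.array(o['tool_rot']); a=np.radians(yaw)
    Y=np.array([-np.sin(a),np.cos(a),0]);Z=np.array([0,0,-1.]);X=np.cross(Y,Z);Rt=np.stack([X,Y,Z],1)
    rv=cv2.Rodrigues(R.T@Rt)[0].ravel()
    print('turn',np.round(rv,4),'shift',np.round(Rt.T@(np.array(pos)-o['position']),4),'t',o['time_s'],'F',np.round(o['ft_force'],1),'w',round(o['grip_width'],4))
E
python3 -m jog '[[0,0,-0.18,0,0,0,0],[0,0,-0.18,0,0,0,0],[0,0,0,0,0,0,0]]'
python3 -c "
from h import *
plan((.705,.13,.19),-1.8)"
```

```text
time_s: 0.48
position: [0.2104, 0.508, 0.231]
tool_rot: [[-0.999, 0.034, -0.0], [0.034, 0.999, -0.001], [0.0, -0.001, -1.0]]
ft_force: [0.4, 0.8, -0.3]
grip_width: 0.0323
gripper_force: 0.0
turn [-0.0006 -0.0004 -0.003 ] shift [-0.5062 -0.3623  0.041 ] t 0.475 F [ 0.4  0.8 -0.3] w 0.0323
```

```bash
python3 -m jog '[[0,0,0,-0.05,-0.0362,0,0],[0,0,0,-0.05,-0.0362,0,0],[0,0,0,-0.05,-0.0362,0,0],[0,0,0,-0.05,-0.0362,0,0],[0,0,0,-0.05,-0.0362,0,0],[0,0,0,-0.05,-0.0362,0,0],[0,0,0,-0.05,-0.0362,0,0],[0,0,0,-0.05,-0.0362,0,0],[0,0,0,-0.05,-0.0362,0,0],[0,0,0,-0.05,-0.0362,0,0]]'
python3 -c "
from h import *
st();plan((.705,.13,.16),-1.8)"
```

```text
time_s: 1.72
position: [0.6997, 0.1285, 0.2311]
tool_rot: [[-0.999, 0.037, -0.0], [0.037, 0.999, 0.0], [0.0, 0.0, -1.0]]
ft_force: [0.8, 0.6, 0.1]
grip_width: -0.0002
gripper_force: 0.0
1.725 [0.6997 0.1285 0.2311] [[-0.999, 0.037, -0.0], [0.037, 0.999, 0.0], [0.0, 0.0, -1.0]] [  0.9  39.3  43.2   0.   97.4 -87. ] -0.0001750874800098815
turn [ 0.0001 -0.0004 -0.006 ] shift [-0.0053  0.0017  0.0711] t 1.725 F [0.8 0.6 0.1] w -0.0002
```

```bash
python3 -m jog '[[0,0,0,-0.006,0.0015,0.03,0],[0,0,0,0,0,0.03,0],[0,0,0,0,0,0.015,0],[0,0,0,0,0,0.01,0],[0,0,0,0,0,0.0055,0],[0,0,0,0,0,0,0]]'
python3 -m jog '[[0,0,0,0.01,0,0,0],[0,0,0,0.008,0,0,0],[0,0,0,0.006,0,0,0],[0,0,0,0.006,0,0,0],[0,0,0,0,0,0,0]]'
```

```text
time_s: 2.48
position: [0.7045, 0.1313, 0.1413]
tool_rot: [[-0.999, 0.033, 0.001], [0.033, 0.999, -0.0], [-0.001, -0.0, -1.0]]
ft_force: [0.3, 1.0, -0.7]
grip_width: 0.0001
gripper_force: 0.0
time_s: 3.1
position: [0.6741, 0.1323, 0.1411]
tool_rot: [[-0.999, 0.033, -0.0], [0.033, 0.999, 0.0], [0.0, 0.0, -1.0]]
ft_force: [0.1, -1.0, -0.3]
grip_width: -0.0002
gripper_force: 0.0
```

```bash
python3 -m jog '[[0,0,0,0.0103,0,0.004,0],[0,0,0,0.0103,0,0.004,0],[0,0,0,0.0095,0,0.004,0],[0,0,0,0.0095,0,0.004,0],[0,0,0,0.009,0,0.005,0],[0,0,0,0.009,0,0.005,0],[0,0,0,0.011,0,0.008,0],[0,0,0,0,0,0,0],[0,0,0,-0.005,0,-0.03,0],[0,0,0,0,0,-0.0600,50]]'
python3 - <<'E'
from h import *
snap('side','s1',s=1.25)
plan((.427,.378,.2),92.3)
E
```

```text
time_s: 4.35
position: [0.6105, 0.1341, 0.196]
tool_rot: [[-0.999, 0.033, -0.005], [0.033, 0.999, -0.0], [0.005, -0.0, -1.0]]
ft_force: [-0.1, 0.7, -0.4]
grip_width: 0.0171
gripper_force: 0.0
turn [-0.0093  0.0098 -1.6436] shift [-0.2509  0.1765  0.0066] t 4.4 F [0.1 0.5 7.3] w 0.0245
```

View pics/s1.png

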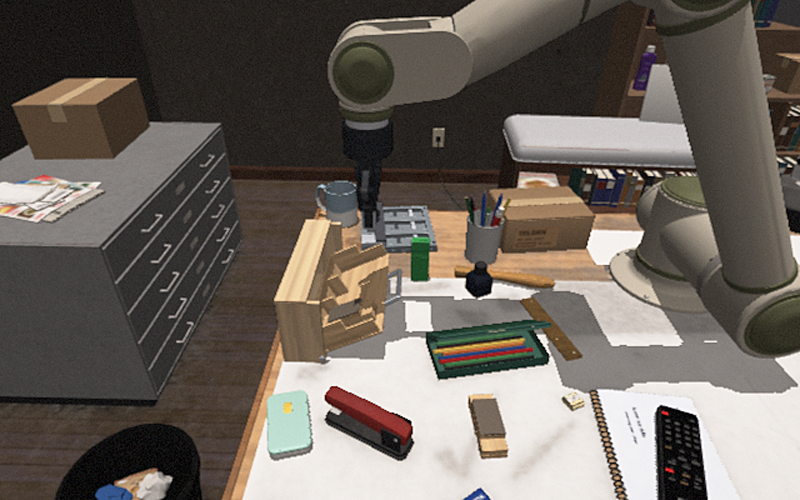

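The bin is sinking open. I'll go to blank d meanwhile.

```bash
python3 -m jog '[[0,0,0.187,0,0,0,65],[0,0,0.187,0,0,0,65],[0,0,0.187,0,0,0,65],[0,0,0.187,0,0,0,65],[0,0,0.187,0,0,0,65],[0,0,0.187,0,0,0,65],[0,0,0.187,0,0,0,65],[0,0,0.187,0,0,0,65],[0,0,0,0,0,0,65]]'
python3 -c "
from h import *
plan((.427,.378,.12),-87.7)"
```

```text
time_s: 5.52
position: [0.6112, 0.1342, 0.197]
tool_rot: [[-0.044, 0.999, 0.001], [0.999, 0.044, 0.0], [0.0, 0.001, -1.0]]
ft_force: [1.1, 1.3, 1.0]
grip_width: 0.0556
gripper_force: 0.0
turn [ 0.0007 -0.      0.0035] shift [ 0.251  -0.1742  0.077 ] t 5.525 F [1.1 1.3 1. ] w 0.0556
```

```bash
python3 -m jog '[[0,0,0,0.0502,-0.0348,0.0,65],[0,0,0,0.0502,-0.0348,0,65],[0,0,0,0.0502,-0.0348,0.017,65],[0,0,0,0.0502,-0.0348,0.03,65],[0,0,0,0.0502,-0.0348,0.03,65],[0,0,0,0,0,0,65]]'
python3 - <<'E'
from h import *
snap('top','t1')
p=np.load('pics/t1.npz')['pixels'][:,:,::-1]
a=cv2.resize(p[130:215,245:350],None,fx=5,fy=5,interpolation=cv2.INTER_CUBIC)
cv2.imwrite('pics/c2.png',np.vstack([a,np.zeros((5,525,3),np.uint8),cv2.resize(p[235:275,170:275],None,fx=4,fy=4)[:,:,:] if 0 else cv2.copyMakeBorder(cv2.resize(p[240:275,190:270],None,fx=4,fy=4),0,0,0,205,0)]))
plan((.427,.378,.01),-87.7)
E
```

```text
time_s: 6.28
position: [0.43, 0.3712, 0.1232]
tool_rot: [[-0.051, 0.999, -0.003], [0.999, 0.051, -0.001], [-0.001, -0.004, -1.0]]
ft_force: [0.3, 0.1, -0.2]
grip_width: 0.0557
gripper_force: 0.0
turn [-0.0009  0.0006  0.0084] shift [ 0.0081 -0.0047  0.1145] t 6.325 F [ 0.   0.2 -0.3] w 0.0554
```

View pics/c2.png

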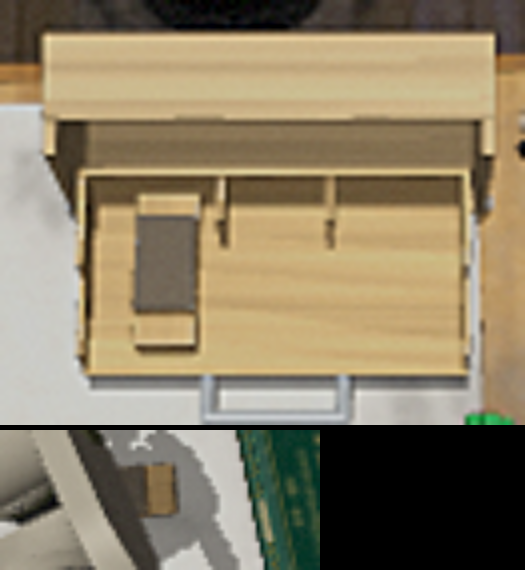

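The open bin holds one blank, in the left place at crop (167,270), so there are two blanks in all. I'll grasp blank d.

```bash
python3 -m jog '[[0,0,0,0.008,-0.0045,0.04,65],[0,0,0,0,0,0.04,65],[0,0,0,0,0,0.025,65],[0,0,0,0,0,0.008,65],[0,0,0,0,0,0,65],[0,0,0,0,0,0,35],[0,0,0,0,0,0,35],[0,0,0,0,0,0,25],[0,0,0,0,0,0,25]]' 30
python3 -c "
from h import *
plan((.427,.378,.01),-87.7)"
```

```text
time_s: 7.45
position: [0.4291, 0.3771, 0.0134]
tool_rot: [[-0.042, 0.999, 0.003], [0.999, 0.042, 0.001], [0.001, 0.003, -1.0]]
ft_force: [-0.0, -1.5, 7.3]
grip_width: 0.0353
gripper_force: 30.1
turn [ 0.0029 -0.001   0.0023] shift [ 0.0009 -0.0021  0.0034] t 7.45 F [-0.  -1.5  7.3] w 0.0353
```

```bash
python3 -m jog '[[0,0,0,0,0,-0.04,25],[0,0,0,0,0,-0.06,25],[0,0,0,0,0,-0.06,25],[0,0,0.19,0,0,-0.06,25]]' ; python3 -m jog '[[0,0,0,0,0,-0.04,25],[0,0,0,0,0,-0.06,25],[0,0,0,0,0,-0.06,25],[0,0,0.187,0,0,-0.06,25],[0,0,0.187,0,0,0,25],[0,0,0.187,0,0,0,25],[0,0,0.187,0,0,0,25],[0,0,0.187,0,0,0,25],[0,0,0.187,0,0,0,25],[0,0,0.187,0,0,0,25]]'; python3 -m jog '[[0,0,0.187,0,0,0,25],[0,0,0,0,0,0,25]]'
python3 - <<'E'
from h import *
plan((.427,.378,.2),-174.8);st()
snap('side','s2')
u,v=proj('s2',[[.428,.377,.24]])[0]; print(u,v)
p=np.load('pics/s2.npz')['pixels'][:,:,::-1]
u,v=int(u),int(v); cv2.imwrite('pics/c3.png',cv2.resize(p[max(0,v-60):v+60,max(0,u-70):u+70],None,fx=4,fy=4,interpolation=cv2.INTER_CUBIC))
E
```

```text
time_s: 8.7
position: [0.428, 0.3768, 0.2323]
tool_rot: [[0.956, 0.294, 0.0], [0.294, -0.956, 0.0], [0.0, -0.0, -1.0]]
ft_force: [-0.1, -0.5, -0.6]
grip_width: 0.0354
gripper_force: 30.4
time_s: 8.95
position: [0.428, 0.3769, 0.2323]
tool_rot: [[0.993, 0.119, 0.0], [0.119, -0.993, 0.0], [0.0, -0.0, -1.0]]
ft_force: [0.4, -0.3, -1.7]
grip_width: 0.035
gripper_force: 30.3
turn [-0.0001 -0.0002  0.028 ] shift [-0.0009 -0.0012  0.0323] t 8.95 F [ 0.4 -0.3 -1.7] w 0.035
8.95 [0.428  0.3769 0.2323] [[0.993, 0.119, 0.0], [0.119, -0.993, 0.0], [0.0, -0.0, -1.0]] [ 29.5  23.8  70.9   0.   85.2 112.7] 0.03503103005321897
406.98291406933936 238.21792168507932out of range; nothing moved
```

View pics/c3.png

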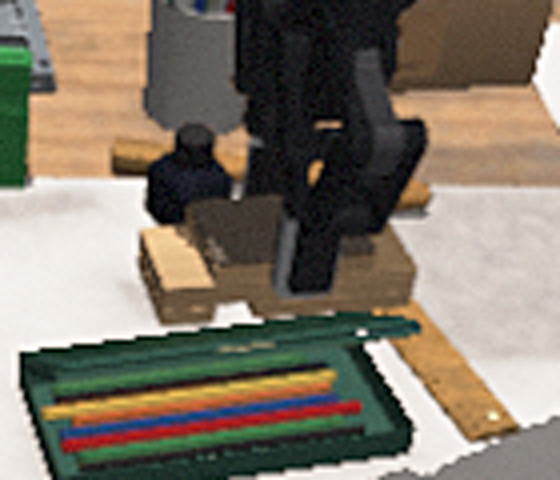

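The groove shows at crop (230,305), on the +x side. The key is on the -x side, so this blank has to be turned end for end before placing.

```bash
python3 -m jog '[[0,0,-0.183,0,0,0,25],[0,0,-0.183,0,0,0,25],[0,0,-0.183,0,0,0,25],[0,0,-0.183,0,0,0,25],[0,0,-0.183,0,0,0,25],[0,0,-0.183,0,0,0,25],[0,0,-0.183,0,0,0,25],[0,0,-0.183,0,0,0,25],[0,0,-0.183,0,0,0,25]]' ;  python3 -m jog '[[0,0,-0.183,0,0,0,25],[0,0,-0.183,0,0,0,25],[0,0,-0.183,0,0,0,25],[0,0,-0.183,0,0,0,25],[0,0,-0.183,0,0,0,25],[0,0,-0.183,0,0,0,25],[0,0,-0.183,0,0,0,25],[0,0,-0.183,0,0,0,25],[0,0,0,0,0,0,25]]'
python3 - <<'E'
from h import *
from scipy.optimize import least_squares
plan((.5399,-.1176,.1),5.2);st()
# blank offset in gripper from s2: corners near-side
px=np.array([[336+165/4,178+322/4],[336+410/4,178+303/4]])
def f(p):
    s,z=p; c=np.array([.428,.377,0]);u=np.array([.993,.119,0]);n=np.array([-.119,.993,0])
    P=[c+u*(s+.048)+n*.018+[0,0,z],c+u*(s-.048)+n*.018+[0,0,z]]
    return (proj('s2',P)-px).ravel()
r=least_squares(f,[0,.23]);print(r.x,r.fun)
E
```

```text
time_s: 10.12
position: [0.4281, 0.3769, 0.2321]
tool_rot: [[-0.202, 0.979, 0.0], [0.979, 0.202, 0.0], [0.0, 0.0, -1.0]]
ft_force: [0.2, 0.3, -0.6]
grip_width: 0.0356
gripper_force: 30.3
time_s: 11.25
position: [0.4281, 0.3769, 0.2321]
tool_rot: [[-0.996, -0.087, 0.0], [-0.087, 0.996, 0.0], [-0.0, 0.0, -1.0]]
ft_force: [0.1, -0.1, -1.3]
grip_width: 0.0353
gripper_force: 30.3
turn [ 0.0001  0.0001 -0.0032] shift [-0.0665 -0.5026  0.1321] t 11.25 F [ 0.1 -0.1 -1.3] w 0.0353
11.25 [0.4281 0.3769 0.2321] [[-0.996, -0.087, 0.0], [-0.087, 0.996, 0.0], [-0.0, 0.0, -1.0]] [ 29.5  23.8  70.9   0.   85.2 -65.5] 0.03528603836358486
[0.00100895 0.22069954] [-1.10000238 -0.40339278  1.13997591  0.5424195 ]
```

```bash
python3 -m jog '[[0,0,0,-0.0066,-0.0503,0,25],[0,0,0,-0.0066,-0.0503,0,25],[0,0,0,-0.0066,-0.0503,0,25],[0,0,0,-0.0066,-0.0503,0,25],[0,0,0,-0.0066,-0.0503,0,25],[0,0,0,-0.0066,-0.0503,0,25],[0,0,0,-0.0066,-0.0503,0,25],[0,0,0,-0.0066,-0.0503,0,25],[0,0,0,-0.0066,-0.0503,0,25],[0,0,0,-0.0066,-0.0503,0,25]]'; python3 -m jog '[[0,0,0,0,0,0.05,25],[0,0,0,0,0,0.06,25],[0,0,0,0,0,0.05,25],[0,0,0,0,0,0.025,25],[0,0,0,0,0,0,25]]'
python3 - <<'E'
from h import *
plan((.5399,-.1176,.04),5.2)
snap('side','s3');snap('top','t3')
q=np.load('pics/s3.npz')['pixels'][:,:,::-1];p=np.load('pics/t3.npz')['pixels'][:,:,::-1]
a=cv2.resize(q[145:215,270:360],None,fx=6,fy=6,interpolation=cv2.INTER_CUBIC)
b=cv2.resize(p[165:245,360:450],None,fx=2.5,fy=2.5,interpolation=cv2.INTER_CUBIC)
o=np.zeros((420,780,3),np.uint8);o[:420,:540]=a;o[:200,545:770]=b;cv2.imwrite('pics/c4.png',o)
E
```

```text
time_s: 12.5
position: [0.5374, -0.1202, 0.2322]
tool_rot: [[-0.996, -0.084, 0.0], [-0.084, 0.996, -0.0], [-0.0, -0.0, -1.0]]
ft_force: [1.4, 0.0, -1.3]
grip_width: 0.0356
gripper_force: 30.3
time_s: 13.12
position: [0.5366, -0.1183, 0.0457]
tool_rot: [[-0.996, -0.084, -0.003], [-0.084, 0.996, 0.001], [0.003, 0.002, -1.0]]
ft_force: [-0.0, -0.0, -0.7]
grip_width: 0.0353
gripper_force: 30.3
turn [ 0.0017 -0.003  -0.0063] shift [-0.0034  0.0004  0.0057] t 13.125 F [-0.  -0.  -0.7] w 0.0353
```

View pics/c4.png

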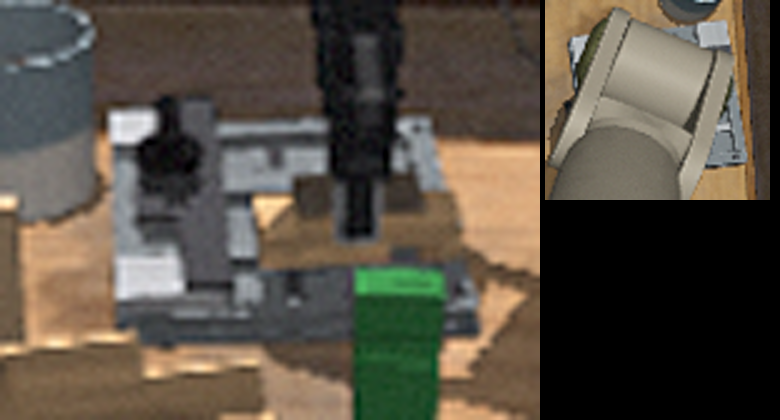

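```bash
python3 -m jog '[[0,0,-0.006,-0.004,0.0004,0,25],[0,0,0,0,0,0.01,25],[0,0,0,0,0,0,25]]'; python3 -m jog '[[0,0,0,0,0,0.004,25],[0,0,0,0,0,0.003,25],[0,0,0,0,0,0,25]]';python3 -c "
from h import *
plan((.5399,-.1176,.0195),5.2)"
```

```text
time_s: 13.6
position: [0.5409, -0.1176, 0.0364]
tool_rot: [[-0.996, -0.092, -0.001], [-0.092, 0.996, 0.0], [0.001, 0.001, -1.0]]
ft_force: [-0.2, -0.5, -1.7]
grip_width: 0.0355
gripper_force: 30.4
time_s: 13.98
position: [0.5416, -0.1178, 0.0302]
tool_rot: [[-0.996, -0.092, 0.001], [-0.092, 0.996, -0.0], [-0.001, -0.0, -1.0]]
ft_force: [2.0, 2.0, 2.3]
grip_width: 0.0351
gripper_force: 29.9
turn [-0.0002  0.001   0.0014] shift [0.0017 0.0004 0.0107] t 13.975 F [2.  2.  2.3] w 0.0351
```

```bash
python3 -m jog '[[0,0,0,0,0,0.003,25],[0,0,0,0,0,0,25]]';python3 -m jog '[[0,0,0,0.002,0,0,25],[0,0,0,0,0,0,25]]'
```

```text
time_s: 14.22
position: [0.5425, -0.1178, 0.0278]
tool_rot: [[-0.996, -0.092, 0.003], [-0.092, 0.996, -0.001], [-0.003, -0.001, -1.0]]
ft_force: [4.6, 2.2, 5.8]
grip_width: 0.0355
gripper_force: 30.5
time_s: 14.48
position: [0.5412, -0.1179, 0.0282]
tool_rot: [[-0.996, -0.092, 0.006], [-0.092, 0.996, -0.001], [-0.005, -0.001, -1.0]]
ft_force: [7.1, 3.9, 6.7]
grip_width: 0.0352
gripper_force: 30.6
```

```bash
python3 -m jog '[[0,0,0,-0.003,0,0,25],[0,0,0,0,0,0,25]]';python3 -m jog '[[0,0,0,-0.0015,0.001,0,25],[0,0,0,0,0,0,25]]';python3 -m jog '[[0,0,0,-0.001,0.0005,0,25],[0,0,0,0,0,0,25]]'
```

```text
time_s: 14.72
position: [0.5422, -0.1178, 0.0272]
tool_rot: [[-0.996, -0.092, 0.0], [-0.092, 0.996, -0.0], [-0.0, -0.0, -1.0]]
ft_force: [0.0, 0.8, 5.7]
grip_width: 0.0353
gripper_force: 30.6
time_s: 14.98
position: [0.5433, -0.1167, 0.027]
tool_rot: [[-0.996, -0.092, -0.001], [-0.092, 0.996, -0.0], [0.001, -0.0, -1.0]]
ft_force: [-3.0, -1.2, 5.1]
grip_width: 0.0353
gripper_force: 30.5
time_s: 15.22
position: [0.5444, -0.116, 0.0269]
tool_rot: [[-0.996, -0.092, -0.001], [-0.092, 0.996, 0.0], [0.001, 0.0, -1.0]]
ft_force: [-2.4, -1.5, 5.2]
grip_width: 0.0351
gripper_force: 30.5
```

```bash
python3 -m jog '[[0,0,0,0.001,0,0.003,25],[0,0,0,0,0,0,25]]';python3 -m jog '[[0,0,0,0.001,-0.0007,0,25],[0,0,0,0,0,0,25]]'
```

```text
time_s: 15.48
position: [0.5453, -0.116, 0.0256]
tool_rot: [[-0.996, -0.092, 0.005], [-0.092, 0.996, -0.001], [-0.005, -0.001, -1.0]]
ft_force: [0.5, 3.6, 15.9]
grip_width: 0.0353
gripper_force: 32.2
time_s: 15.72
position: [0.5451, -0.1162, 0.0257]
tool_rot: [[-0.996, -0.091, 0.007], [-0.091, 0.996, 0.0], [-0.007, -0.0, -1.0]]
ft_force: [3.2, 7.2, 14.7]
grip_width: 0.0352
gripper_force: 32.0
```

```bash
python3 -m jog '[[0,0,0,0.001,-0.0007,0,25],[0,0,0,0,0,0,25]]'
python3 - <<'E'
from h import *
snap('side','s4')
q=np.load('pics/s4.npz')['pixels'][:,:,::-1]
cv2.imwrite('pics/c5.png',cv2.resize(q[155:215,285:360],None,fx=8,fy=8,interpolation=cv2.INTER_CUBIC))
E
```

```text
time_s: 15.98
position: [0.5447, -0.1171, 0.0258]
tool_rot: [[-0.996, -0.091, 0.008], [-0.091, 0.996, 0.0], [-0.008, -0.001, -1.0]]
ft_force: [6.0, 7.3, 13.9]
grip_width: 0.0352
gripper_force: 32.0
```

View pics/c5.png

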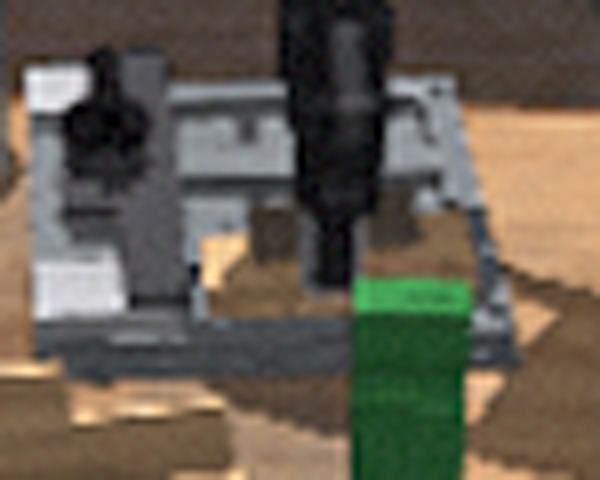

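```bash
python3 -m jog '[[0,0,0,-0.001,0,-0.03,25],[0,0,0,0,0,-0.03,25],[0,0,0,0,0,-0.06,25],[0,0,0,0,0,0,25]]'
python3 - <<'E'
from h import *
st();plan((.543,-.1176,.0195),5.2)
snap('side','s5');snap('top','t5')
q=np.load('pics/s5.npz')['pixels'][:,:,::-1]
a=cv2.resize(q[125:215,285:360],None,fx=6.6,fy=6.6,interpolation=cv2.INTER_CUBIC)
p=np.load('pics/t5.npz')['pixels'][:,:,::-1]
b=cv2.resize(p[185:240,365:445],None,fx=3.7,fy=3.7,interpolation=cv2.INTER_CUBIC)
o=np.zeros((600,800,3),np.uint8);o[:a.shape[0],:a.shape[1]]=a;o[:b.shape[0],500:500+b.shape[1]]=b;cv2.imwrite('pics/c6.png',o)
E
```

```text
time_s: 16.52
position: [0.5448, -0.1181, 0.1477]
tool_rot: [[-0.996, -0.092, 0.009], [-0.092, 0.996, -0.003], [-0.008, -0.004, -1.0]]
ft_force: [-0.5, -0.0, -2.2]
grip_width: 0.0354
gripper_force: 30.6
16.525 [ 0.5448 -0.1181  0.1477] [[-0.996, -0.092, 0.009], [-0.092, 0.996, -0.003], [-0.008, -0.004, -1.0]] [ -24.4   26.5   81.3    0.    71.7 -119.7] 0.035445799877365465
turn [-0.0038  0.0083  0.0015] shift [0.0017 0.0006 0.1282] t 16.525 F [-0.5 -0.  -2.2] w 0.0354
```

View pics/c6.png

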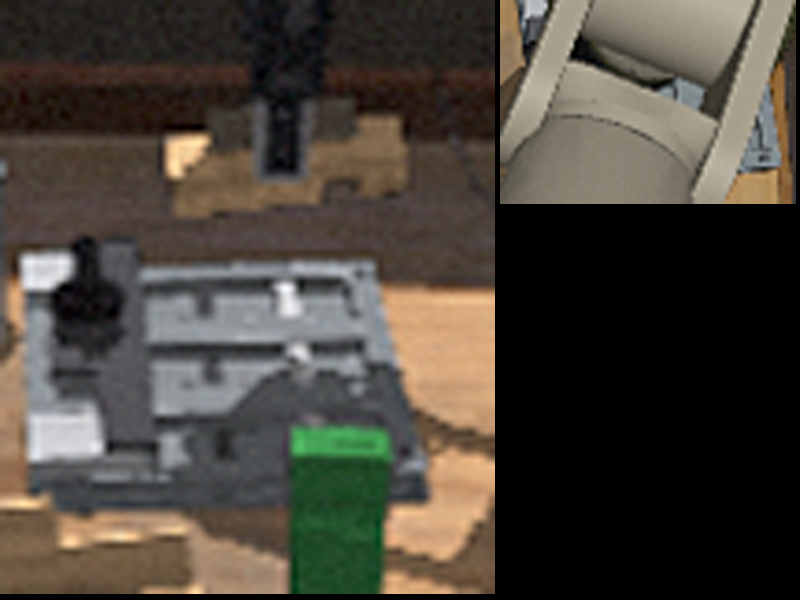

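```bash
python3 - <<'E'
from h import *
from scipy.optimize import least_squares
def fit(f,o,sc,L,Rr,c,yaw):
    px=np.array([[o[0]+L[0]/sc,o[1]+L[1]/sc],[o[0]+Rr[0]/sc,o[1]+Rr[1]/sc]])
    a=np.radians(yaw);u=np.array([np.cos(a),np.sin(a),0]);n=np.array([-np.sin(a),np.cos(a),0])
    def F(p):
        s,zl,zr=p
        P=[np.array([c[0],c[1],0])+u*(s+.048)+n*.018+[0,0,zl],np.array([c[0],c[1],0])+u*(s-.048)+n*.018+[0,0,zr]]
        return (proj(f,P)-px).ravel()
    r=least_squares(F,[0,c[2],c[2]]);print(f,np.round(r.x-[0,c[2],c[2]],4),np.round(r.fun,2))
fit('s2',(336,178),4,(165,322),(410,303),(.428,.377,.2323),6.8)
fit('s3',(270,145),6,(262,268),(460,262),(.5366,-.1183,.0457),4.9)
fit('s5',(285,125),6.6,(178,217),(406,190),(.5448,-.1181,.1477),5.2)
E
```

```text
s2 [ 0.001  -0.0121 -0.0111] [-1.15 -0.14  1.19  0.29]
s3 [-0.0046 -0.0156 -0.0153] [-0.46 -0.    0.46  0.03]
s5 [-0.007  -0.0179 -0.0083] [-0.65 -0.    0.66  0.04]
```

The blank's robot-side end caught on the near wall and it pitched about 0.1 rad in the grip, sitting about 5 mm behind the TCP. I'll level it by pitching the tool, grip harder and shift it +x.

```bash
python3 -m jog '[[0,0,0,0,0,0,25],[-0.004,-0.09,0.0015,0,0,0,25],[0,0,0,0,0,0,25]]' 60
python3 - <<'E'
from h import *
st()
o=observe();R=np.array(o['tool_rot']);print(np.round(R.T@(np.array([.5475,-.1171,.036])-o['position']),4))
E
```

```text
time_s: 17.0
position: [0.5416, -0.1174, 0.1428]
tool_rot: [[-0.992, -0.09, 0.086], [-0.089, 0.996, 0.013], [-0.087, 0.006, -0.996]]
ft_force: [0.1, 0.0, -1.9]
grip_width: 0.0344
gripper_force: 66.1
17.0 [ 0.5416 -0.1174  0.1428] [[-0.992, -0.09, 0.086], [-0.089, 0.996, 0.013], [-0.087, 0.006, -0.996]] [ -25.8   24.9   85.2    3.1   65.7 -122.2] 0.03437641006941847
[ 0.0034 -0.0008  0.1069]
```

```bash
python3 -m jog '[[0,0,0,0.0034,-0.0008,0.03,25],[0,0,0,0,0,0.04,25],[0,0,0,0,0,0.025,25],[0,0,0,0,0,0.01,25],[0,0,0,0,0,0,25]]' 
python3 - <<'E'
from h import *
st()
o=observe();R=np.array(o['tool_rot']);print(np.round(R.T@(np.array([.5475,-.1171,.03])-o['position']),4))
E
```

```text
time_s: 17.62
position: [0.5488, -0.1173, 0.0387]
tool_rot: [[-0.992, -0.091, 0.088], [-0.09, 0.996, 0.013], [-0.088, 0.005, -0.996]]
ft_force: [0.2, -0.2, -0.9]
grip_width: 0.0343
gripper_force: 66.1
17.625 [ 0.5488 -0.1173  0.0387] [[-0.992, -0.091, 0.088], [-0.09, 0.996, 0.013], [-0.088, 0.005, -0.996]] [ -25.5   33.4   91.     3.6   51.4 -122.8] 0.03430305916532936
[0.0021 0.0003 0.0086]
```

```bash
python3 -m jog '[[0.013,0,0,0.002,0,0.004,25],[0,0,0,0,0,0,25]]';python3 -m jog '[[0,0,0,0,0,0.003,25],[0,0,0,0,0,0,25]]';python3 -m jog '[[0,0,0,0,0,0.002,25],[0,0,0,0,0,0,25]]';python3 -m jog '[[0,0,0,0,0,0.002,25],[0,0,0,0,0,0,25]]'
```

```text
time_s: 17.88
position: [0.5471, -0.1174, 0.0354]
tool_rot: [[-0.992, -0.09, 0.091], [-0.09, 0.996, -0.001], [-0.09, -0.009, -0.996]]
ft_force: [0.0, -0.3, -0.9]
grip_width: 0.0347
gripper_force: 66.1
time_s: 18.12
position: [0.5474, -0.1175, 0.0319]
tool_rot: [[-0.992, -0.09, 0.09], [-0.09, 0.996, -0.001], [-0.09, -0.009, -0.996]]
ft_force: [-1.2, -0.6, -0.8]
grip_width: 0.0343
gripper_force: 66.1
time_s: 18.38
position: [0.5476, -0.1176, 0.0308]
tool_rot: [[-0.992, -0.09, 0.091], [-0.09, 0.996, -0.001], [-0.09, -0.009, -0.996]]
ft_force: [-5.5, 1.1, 9.1]
grip_width: 0.0345
gripper_force: 67.3
time_s: 18.62
position: [0.5476, -0.1171, 0.028]
tool_rot: [[-0.992, -0.09, 0.09], [-0.09, 0.996, -0.0], [-0.09, -0.008, -0.996]]
ft_force: [-0.3, 2.2, -0.5]
grip_width: 0.0345
gripper_force: 66.4
```

```bash
python3 -m jog '[[0,0,0,0.0001,0,0.002,25],[0,0,0,0,0,0,25]]';python3 -m jog '[[0,0,0,0.0001,0,0.002,25],[0,0,0,0,0,0,25]]';python3 -m jog '[[0,0,0,0.0001,0,0.002,25],[0,0,0,0,0,0,25]]'
```

```text
time_s: 18.88
position: [0.5477, -0.1172, 0.0256]
tool_rot: [[-0.992, -0.09, 0.09], [-0.09, 0.996, -0.0], [-0.089, -0.008, -0.996]]
ft_force: [0.8, 4.6, -0.8]
grip_width: 0.0346
gripper_force: 66.2
time_s: 19.12
position: [0.5478, -0.1171, 0.0237]
tool_rot: [[-0.992, -0.09, 0.09], [-0.09, 0.996, -0.0], [-0.089, -0.008, -0.996]]
ft_force: [-1.1, 5.3, 0.6]
grip_width: 0.0345
gripper_force: 66.3
time_s: 19.38
position: [0.5479, -0.1172, 0.0217]
tool_rot: [[-0.992, -0.09, 0.09], [-0.09, 0.996, -0.0], [-0.089, -0.008, -0.996]]
ft_force: [0.2, 4.8, 0.3]
grip_width: 0.0346
gripper_force: 66.3
```

```bash
python3 -m jog '[[0,0,0,0,0.0007,0.001,25],[0,0,0,0,0,0,25]]';python3 -m jog '[[0,0,0,0,0,0.001,25],[0,0,0,0,0,0,25]]';python3 -m jog '[[0,0,0,0,0,0.001,25],[0,0,0,0,0,0,25]]'
```

```text
time_s: 19.62
position: [0.5478, -0.1171, 0.0214]
tool_rot: [[-0.992, -0.09, 0.09], [-0.09, 0.996, -0.001], [-0.09, -0.009, -0.996]]
ft_force: [-5.9, 1.9, 7.9]
grip_width: 0.0344
gripper_force: 67.3
time_s: 19.88
position: [0.5477, -0.1172, 0.0212]
tool_rot: [[-0.992, -0.09, 0.09], [-0.09, 0.996, -0.001], [-0.09, -0.01, -0.996]]
ft_force: [-9.0, 1.9, 16.6]
grip_width: 0.0344
gripper_force: 68.3
time_s: 20.12
position: [0.5476, -0.1172, 0.021]
tool_rot: [[-0.992, -0.09, 0.09], [-0.09, 0.996, -0.002], [-0.09, -0.01, -0.996]]
ft_force: [-13.6, 2.8, 25.3]
grip_width: 0.0345
gripper_force: 69.4
```

```bash
python3 -m jog '[[0,0,0,0,0,0,46],[0,0,0,0,0,0,60],[0,0,0,0,0,0,60],[0,0,0,0,0,-0.03,60],[0,0,0,0,0,-0.06,60],[0,0.09,0,0,0,-0.06,60],[0,0,0,0,0,-0.05,60],[0,0,0,0,0,0,60]]' 30
python3 - <<'E'
from h import *
C=lambda u,v,z:np.round(atz('t1',245+u/5,130+v/5,z),4)
for u,v,z in((137,215,.058),(197,215,.058),(195,312,.050),(137,312,.050),(167,200,.05),(167,347,.033),(212,415,.0355),(345,415,.0355)): print(u,v,C(u,v,z))
plan((.63,.2,.25),-1.8)
snap('side','s6')
q=np.load('pics/s6.npz')['pixels'][:,:,::-1]
cv2.imwrite('pics/c7.png',cv2.resize(q[150:215,285:360],None,fx=8,fy=8,interpolation=cv2.INTER_CUBIC))
E
```

```text
time_s: 21.12
position: [0.536, -0.1168, 0.2219]
tool_rot: [[-0.996, -0.09, 0.008], [-0.09, 0.996, -0.012], [-0.007, -0.013, -1.0]]
ft_force: [-0.1, -0.4, -1.2]
grip_width: 0.0515
gripper_force: 0.0
137 215 [0.6617 0.2128 0.058 ]
197 215 [0.661  0.1778 0.058 ]
195 312 [0.6048 0.1799 0.05  ]
137 312 [0.6055 0.2137 0.05  ]
167 200 [0.6726 0.1961 0.05  ]
167 347 [0.5878 0.1979 0.033 ]
212 415 [0.5462 0.1715 0.0355]
345 415 [0.5446 0.0937 0.0355]
turn [-0.0125  0.0076  0.1214] shift [-0.084   0.3196 -0.0281] t 21.125 F [-0.1 -0.4 -1.2] w 0.0515
```

View pics/c7.png

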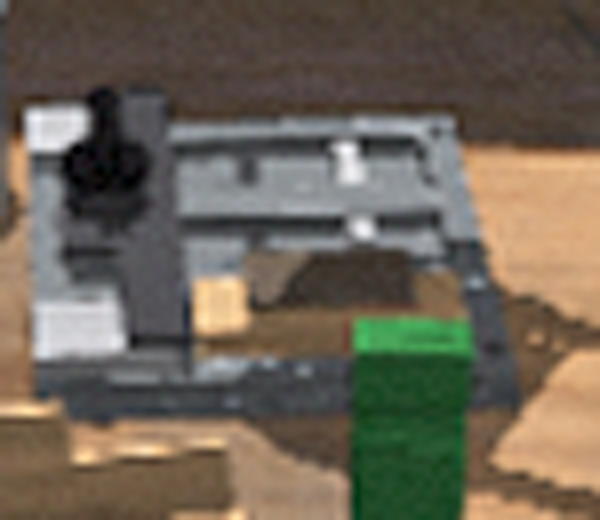

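Blank d sits level in the left pocket, centred near crop (330,310). Now the bin blank, near (0.633, 0.196) with yaw about -2°, sloping 10°.

```bash
python3 -m jog '[[-0.0125,0.0076,0.1214,0,0,0,60],[0,0,0,-0.015,0.0533,-0.005,60],[0,0,0,-0.015,0.0533,-0.005,60],[0,0,0,-0.015,0.0533,-0.005,60],[0,0,0,-0.015,0.0533,-0.005,60],[0,0,0,-0.015,0.0533,-0.005,60],[0,0,0,-0.015,0.0533,-0.005,60],[0,0.174,0,0,0,0,60],[0,0,0,0,0,0,60]]'
python3 - <<'E'
from h import *
st()
o=observe();R=np.array(o['tool_rot']);print(np.round(R.T@(np.array([.649,.196,.155])-o['position']),4))
E
```

```text
time_s: 22.3
position: [0.636, 0.2002, 0.2442]
tool_rot: [[-0.982, 0.032, -0.185], [0.031, 0.999, 0.008], [0.185, 0.002, -0.983]]
ft_force: [-0.2, -0.3, -1.1]
grip_width: 0.0515
gripper_force: 0.0
22.3 [0.636  0.2002 0.2442] [[-0.982, 0.032, -0.185], [0.031, 0.999, 0.008], [0.185, 0.002, -0.983]] [  6.7  39.2  42.1   1.8 109.2 -81.1] 0.051483521245636855
[-0.0295 -0.004   0.0852]
```

```bash
python3 -m jog '[[0.008,-0.01,0,-0.0295,-0.004,0.0,60],[0,0,0,0,0,0.045,60],[0,0,0,0,0,0.04,60],[0,0,0,0,0,0,60]]'
python3 - <<'E'
from h import *
st()
o=observe();R=np.array(o['tool_rot']);print(np.round(R.T@(np.array([.6285,.196,.0365])-o['position']),4))
E
```

```text
time_s: 22.8
position: [0.6476, 0.1948, 0.1566]
tool_rot: [[-0.984, 0.031, -0.175], [0.032, 1.0, -0.0], [0.175, -0.006, -0.985]]
ft_force: [-0.3, -1.0, 1.2]
grip_width: 0.0515
gripper_force: 0.0
22.8 [0.6476 0.1948 0.1566] [[-0.984, 0.031, -0.175], [0.032, 1.0, -0.0], [0.175, -0.006, -0.985]] [  6.3  42.5  49.6   1.1  97.9 -81.8] 0.05149919799052795
[-0.0022  0.0013  0.1216]
```

```bash
python3 -m jog '[[0,0,0,-0.0022,0.0013,0.04,60],[0,0,0,0,0,0.035,60],[0,0,0,0,0,0.02,60],[0,0,0,0,0,0.01,60],[0,0,0,0,0,0,60]]'
python3 -m jog '[[0,0,0,0,0,0.008,60],[0,0,0,0,0,0.008,60],[0,0,0,0,0,0,60]]'
```

```text
time_s: 23.42
position: [0.6342, 0.1967, 0.0567]
tool_rot: [[-0.985, 0.031, -0.169], [0.031, 1.0, 0.001], [0.168, -0.005, -0.986]]
ft_force: [-0.0, 0.4, 0.3]
grip_width: 0.051
gripper_force: 0.0
time_s: 23.8
position: [0.6305, 0.1968, 0.0393]
tool_rot: [[-0.985, 0.03, -0.172], [0.031, 1.0, 0.0], [0.172, -0.005, -0.985]]
ft_force: [1.0, 0.1, -0.5]
grip_width: 0.0512
gripper_force: 0.0
```

```bash
python3 -m jog '[[0,0,0,0.0015,0,0.003,60],[0,0,0,0,0,0,45],[0,0,0,0,0,0,30],[0,0,0,0,0,0,25],[0,0,0,0,0,0,25],[0,0,0,0,0,-0.01,25],[0,0,0,0,0,-0.03,25],[0,0,0,0,0,-0.04,25],[0,0,0,0,0,-0.06,25],[0,0,0,0,0,-0.0,25]]' 60
python3 - <<'E'
from h import *
st();plan((.50,.2,.25),-1.8)
E
```

```text
time_s: 25.05
position: [0.655, 0.1968, 0.1808]
tool_rot: [[-0.987, 0.031, -0.16], [0.031, 1.0, 0.001], [0.16, -0.003, -0.987]]
ft_force: [0.3, -0.3, -0.9]
grip_width: 0.0345
gripper_force: 62.4
25.05 [0.655  0.1968 0.1808] [[-0.987, 0.031, -0.16], [0.031, 1.0, 0.001], [0.16, -0.003, -0.987]] [  6.4  42.1  46.3   1.1 100.7 -81.7] 0.03447221300844673
turn [-0.0035 -0.1605  0.0005] shift [ 0.155  -0.0017 -0.0692] t 25.05 F [ 0.3 -0.3 -0.9] w 0.0345
```

```bash
python3 -m jog '[[0,0,0,0.02,0,-0.05,25],[-0.0035,-0.16,-0.12,0,0,0,25],[0,0,0,0.05,0,0,25],[0,0,0,0.05,0,0,25],[0,0,0,0,0,0,25]]'
python3 - <<'E'
from h import *
st();o=observe()['position']
snap('side','s7')
u,v=np.int32(proj('s7',[o])[0]);print(u-60,v-50)
q=np.load('pics/s7.npz')['pixels'][:,:,::-1]
cv2.imwrite('pics/c8.png',cv2.resize(q[v-50:v+35,u-60:u+55],None,fx=6.5,fy=6.5,interpolation=cv2.INTER_CUBIC))
E
```

```text
time_s: 25.68
position: [0.5387, 0.1892, 0.2301]
tool_rot: [[-0.996, -0.082, -0.024], [-0.082, 0.997, 0.007], [0.023, 0.009, -1.0]]
ft_force: [0.6, -0.5, -0.1]
grip_width: 0.0345
gripper_force: 62.3
25.675 [0.5387 0.1892 0.2301] [[-0.996, -0.082, -0.024], [-0.082, 0.997, 0.007], [0.023, 0.009, -1.0]] [  7.2  24.5  70.2   0.6  86.6 -87.5] 0.03454980535797131
270 129
```

View pics/c8.png

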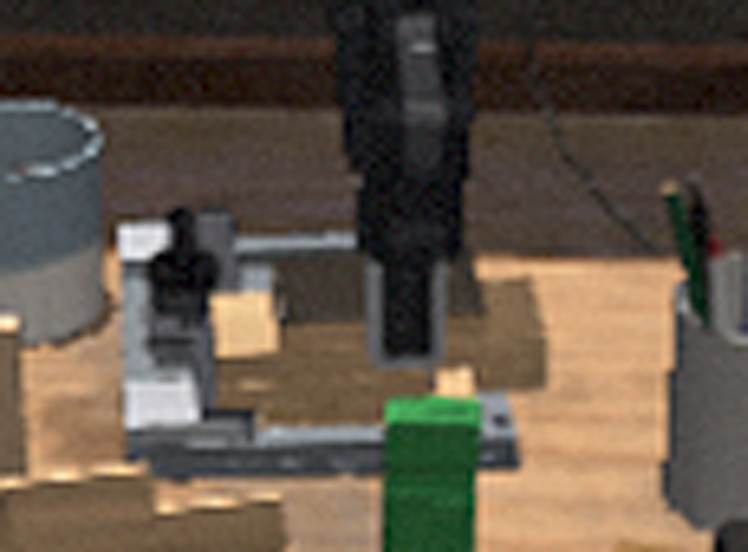

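```bash
python3 - <<'E'
from h import *
o=np.array([.5387,.1892,.2301]);a=np.radians(4.7);u=np.array([np.cos(a),np.sin(a),0]);n=np.array([-np.sin(a),np.cos(a),0])
def F(f,ox,oy,sc,cx,cy,o=o,u=u,n=n):
    c,r=ray(f,ox+cx/sc,oy+cy/sc); P=c+r*((o+.018*n-c)@n)/(r@n); return np.round([(P-o)@u,P[2]-o[2]],4)
for k,p in dict(endR=(546,387),g1=(437,390),g2=(474,388),g1t=(437,368),g2t=(474,368)).items(): print(k,F('s7',270,129,6.5,*p))
# same for d in s2/s3
o2=np.array([.428,.377,.2323]);b=np.radians(6.8);u2=np.array([np.cos(b),np.sin(b),0]);n2=np.array([-np.sin(b),np.cos(b),0])
for p in((165,322),(410,303),(215,318),(250,312)): print('s2',F('s2',336,178,4,*p,o2,u2,n2))
for p in((408,190),(325,200),(360,196),(178,217)): print('s5',F('s5',285,125,6.6,*p,np.array([.5448,-.1181,.1477]),u,n))
plan((.5487,-.2405,.23),5.2)
E
```

```text
endR [-0.0429 -0.011 ]
g1 [-0.011  -0.0111]
g2 [-0.0218 -0.0107]
g1t [-0.0107 -0.0037]
g2t [-0.0215 -0.0039]
s2 [ 0.0473 -0.0125]
s2 [-0.045  -0.0104]
s2 [ 0.0286 -0.012 ]
s2 [ 0.0157 -0.0101]
s5 [-0.0541 -0.008 ]
s5 [-0.0205 -0.0117]
s5 [-0.0347 -0.0102]
s5 [ 0.0391 -0.0181]
turn [ 0.0093 -0.0208 -0.0092] shift [ 3.120e-02 -4.286e-01  3.000e-04] t 25.725 F [ 0.6 -0.5 -0.3] w 0.0347
```

Groove at crop (455,380), on the -x side, so this blank is already the right way round. The blank's centre is about 5 mm to +x of the TCP. I'll take it to the right pocket.

```bash
python3 -m jog '[[0.009,-0.021,-0.009,0,0,0,25],[0,0,0,0.004,-0.0536,0,25],[0,0,0,0.004,-0.0536,0,25],[0,0,0,0.004,-0.0536,0,25],[0,0,0,0.004,-0.0536,0,25],[0,0,0,0.004,-0.0536,0,25],[0,0,0,0.004,-0.0536,0,25],[0,0,0,0.004,-0.0536,0,25],[0,0,0,0.004,-0.0536,0,25],[0,0,0,0,0,0,25]]'
python3 -c "
from h import *
st();plan((.548,-.2405,.04),5.2)"
```

```text
time_s: 26.98
position: [0.5491, -0.2448, 0.2285]
tool_rot: [[-0.996, -0.086, -0.0], [-0.086, 0.996, -0.0], [0.0, -0.0, -1.0]]
ft_force: [-0.1, 1.3, -1.4]
grip_width: 0.0346
gripper_force: 62.3
26.975 [ 0.5491 -0.2448  0.2285] [[-0.996, -0.086, -0.0], [-0.086, 0.996, -0.0], [0.0, -0.0, -1.0]] [ -35.3   27.1   66.    -0.    86.9 -130.2] 0.03463398385944121
turn [-0.0004 -0.0001 -0.0047] shift [0.0007 0.0044 0.1885] t 26.975 F [-0.1  1.3 -1.4] w 0.0346
```

```bash
python3 -m jog '[[0,0,-0.0045,0.0007,0.0044,0.04,25],[0,0,0,0,0,0.06,25],[0,0,0,0,0,0.055,25],[0,0,0,0,0,0.025,25],[0,0,0,0,0,0.009,25],[0,0,0,0,0,0,25],[0,0,0,0,0,0,25]]'
python3 -c "
from h import *
plan((.548,-.2405,.031),5.2)"
```

```text
time_s: 27.85
position: [0.5485, -0.2366, 0.0421]
tool_rot: [[-0.995, -0.095, 0.002], [-0.095, 0.995, -0.001], [-0.002, -0.001, -1.0]]
ft_force: [-0.3, 0.7, 0.1]
grip_width: 0.0345
gripper_force: 62.3
turn [-0.0013  0.0022  0.0044] shift [ 0.0008 -0.0039  0.0111] t 27.85 F [-0.3  0.7  0.1] w 0.0345
```

```bash
python3 -m jog '[[-0.001,0.002,0.004,0.0008,-0.0039,0.004,25],[0,0,0,0,0,0,25]]'
python3 -m jog '[[0,0,0,0,0,0.004,25],[0,0,0,0,0,0,25]]'
python3 -m jog '[[0,0,0,0,0,0.002,25],[0,0,0,0,0,0,25]]'
python3 -m jog '[[0,0,0,0,0,0.002,25],[0,0,0,0,0,0,25]]'
```

```text
time_s: 28.1
position: [0.5473, -0.2406, 0.037]
tool_rot: [[-0.996, -0.09, -0.002], [-0.09, 0.996, 0.001], [0.002, 0.001, -1.0]]
ft_force: [0.9, 0.2, -1.0]
grip_width: 0.0344
gripper_force: 62.3
time_s: 28.35
position: [0.5471, -0.2401, 0.0324]
tool_rot: [[-0.996, -0.091, -0.003], [-0.091, 0.996, 0.002], [0.002, 0.002, -1.0]]
ft_force: [0.3, -0.5, -1.1]
grip_width: 0.0347
gripper_force: 62.3
time_s: 28.6
position: [0.5472, -0.2402, 0.0307]
tool_rot: [[-0.996, -0.091, -0.002], [-0.091, 0.996, 0.001], [0.002, 0.002, -1.0]]
ft_force: [-0.4, 0.3, -0.1]
grip_width: 0.0347
gripper_force: 62.3
time_s: 28.85
position: [0.5472, -0.2402, 0.0287]
tool_rot: [[-0.996, -0.091, -0.002], [-0.091, 0.996, 0.001], [0.002, 0.002, -1.0]]
ft_force: [0.4, 0.6, 0.0]
grip_width: 0.0346
gripper_force: 62.3
```

```bash
for i in 1; do python3 -m jog '[[0,0,0,0,0,0.002,25],[0,0,0,0,0,0,25]]'
python3 -m jog '[[0,0,0,0,0,0.002,25],[0,0,0,0,0,0,25]]'
python3 -m jog '[[0,0,0,0,0,0.002,25],[0,0,0,0,0,0,25]]'
python3 -m jog '[[0,0,0,0,0,0.0015,25],[0,0,0,0,0,0,25]]'; done | grep -E 'pos|ft'
```

```text
position: [0.5472, -0.2402, 0.0266]
ft_force: [-0.3, 0.6, -0.7]
position: [0.5472, -0.2401, 0.0246]
ft_force: [-0.6, 0.1, -0.8]
position: [0.5472, -0.2402, 0.0227]
ft_force: [-0.4, 0.7, -0.7]
position: [0.5473, -0.2403, 0.0217]
ft_force: [-2.2, 1.2, 3.6]
```

```bash
python3 -m jog '[[0,0,0,0,0,0.0015,25],[0,0,0,0,0,0,25]]'|grep -E 'pos|ft'
python3 -m jog '[[0,0,0,0,0,0,46],[0,0,0,0,0,0,60],[0,0,0,0,0,0,60],[0,0,0,0,0,-0.03,60],[0,0,0,0,0,-0.06,60],[0,0,0,0,0,-0.06,60],[0,0,0,0,0,-0.05,60],[0,0,0,0,0,0,60]]' 30
python3 - <<'E'
from h import *
plan((.60,-.1746,.2),5.2)
E
```

```text
position: [0.547, -0.2403, 0.021]
ft_force: [-6.3, 0.8, 12.3]
time_s: 31.1
position: [0.5488, -0.2411, 0.2238]
tool_rot: [[-0.996, -0.091, 0.005], [-0.091, 0.996, -0.003], [-0.004, -0.004, -1.0]]
ft_force: [-0.3, -0.9, -1.8]
grip_width: 0.0511
gripper_force: 0.0
turn [-0.0038  0.0044  0.0003] shift [-0.057   0.0616  0.0238] t 31.1 F [-0.3 -0.9 -1.8] w 0.0511
```

```bash
python3 - <<'E'
from h import *
g=cv2.cvtColor(np.load('pics/t0.npz')['pixels'],cv2.COLOR_RGB2GRAY)
print('cols 392..418 rows 176..192');print(g[176:192,392:419])
g=cv2.cvtColor(np.load('pics/s6.npz')['pixels'],cv2.COLOR_RGB2GRAY)
print('side cols 290..308 rows 158..186');print(g[158:186,290:309])
P=lambda z:[[.6215,-.1705,z]]
for z in(.05,.0745):print(z,proj('t0',P(z)),proj('s6',P(z)))
E
```

```text
cols 392..418 rows 176..192
[[124 122 118 123 127 129 131 131 136 131 131 137 137 138 133 132 132 134
  134 134 138 137 136 138 136 140 136]
 [125 127 121 124 126 130 132 137 138 133 135 137 139 135 135 142 137 135
  131 135 132 134 133 133 135 135 132]
 [136 136 137 137 137 139 138 138 131  99  69  11  26  45  80 143 140 130
   99 105 117 137 135 134 132 133 127]
 [136 131 132 136 135 136 136 129  59  23  31  32  31  24  25  21  44  52
   28  45  98 137 136 133 133 133 128]
 [128  99  85  98 101  91  84  38  15  13  25  27  22  24  28  18  14  22
   27  26  33  91 138 130 134 132 136]
 [ 73  78  84  84  81  48  11  20  29  33  34  35  34  39  31  36  41  32
   39  37  43  97 139 131 132 134 135]
 [ 43  92  82  88  81   0  24  45  44  44  48  45  43  42  50  51  48  51
   43  40  31  84 142 135 130 133 137]
 [ 46  94  89  93  85   0  35  58  54  49  51  44  27  28  25  19  14   3
   12   8  33 100 140 136 128 131 135]
 [ 58  89  86  86  81   0  16  10  13   4   0   3   1   8   0   5   1   5
   27  48  74 124 136 127  96 104  88]
 [ 78  70  85  43  34  17   5   9  17  18  20  15  13  
[... 2470 characters left out ...]

 [148 149 124  88  90  86  90  75  59  75  74  74  87  85  93  84  89  86
   94]
 [151 156 123  70  80  76  77  75  82  89  93  87  89  86  86  81  85 100
  134]
 [151 140  96  36  40  40  42  40  38  59  82  91  88  85  88  90  80  85
  126]
 [150 141  99  58  65  71  65  63  66  80  90  90  89  86  87  87  83  93
  129]
 [152 150 136  92  77  77  66  67  61  70  80  89  86  86  84  87  83  90
  122]
 [146 149 156 119  66  65  74  72  74  69  75  86  86  87  85  83  80  80
  125]
 [145 149 149 128  99 101 103 104 103  89  70  84  85  85  83  86  80  95
  116]]
0.05 [[403.92974764 184.35357768]] [[299.25046675 170.50457976]]
0.0745 [[405.45251796 182.35778124]] [[299.13749706 163.10807239]]
```

```bash
python3 -m jog '[[-0.004,0.004,0,0,0,0,35],[0,0,0.1745,0,0,0,35],[0,0,0.1745,0,0,0,35],[0,0,0.1745,0,0,0,35],[0,0,0.1745,0,0,0,35],[0,0,0.1745,0,0,0,35],[0,0,0.1745,0,0,0,35],[0,0,0.1745,0,0,0,35],[0,0,0.1745,0,0,0,35],[0,0,0.1745,0,0,0,35]]'
python3 -c "
from h import *
st();plan((.624,-.170,.1),-84.8)"
```

```text
time_s: 32.35
position: [0.5472, -0.2402, 0.2177]
tool_rot: [[-0.085, 0.996, -0.01], [0.996, 0.085, 0.007], [0.008, -0.009, -1.0]]
ft_force: [0.3, 0.6, -0.0]
grip_width: 0.0298
gripper_force: 0.0
32.35 [ 0.5472 -0.2402  0.2177] [[-0.085, 0.996, -0.01], [0.996, 0.085, 0.007], [0.008, -0.009, -1.0]] [-35.1  27.5  67.2   0.   86.  -39.9] 0.029812431784421455
turn [-0.0089 -0.008  -0.0055] shift [0.063  0.0829 0.1177] t 32.35 F [ 0.3  0.6 -0. ] w 0.0298
```

```bash
python3 -m jog '[[-0.009,-0.008,-0.0055,0,0,0,35],[0,0,0,0.0315,0.0415,0,35],[0,0,0,0.0315,0.0415,0.02,35],[0,0,0,0,0,0.05,35],[0,0,0,0,0,0.04,35],[0,0,0,0,0,0,35],[0,0,0,0,0,0,35]]'
python3 -c "
from h import *
st();plan((.624,-.170,.0595),-84.8)"
```

```text
time_s: 33.22
position: [0.6252, -0.1704, 0.1114]
tool_rot: [[-0.098, 0.995, 0.005], [0.995, 0.098, -0.003], [-0.004, 0.005, -1.0]]
ft_force: [1.2, -0.0, -0.3]
grip_width: 0.03
gripper_force: 0.0
33.225 [ 0.6252 -0.1704  0.1114] [[-0.098, 0.995, 0.005], [0.995, 0.098, -0.003], [-0.004, 0.005, -1.0]] [-25.7  37.   67.9  -0.   74.7 -31.3] 0.03004854234039735
turn [0.0051 0.0036 0.0074] shift [ 0.0005 -0.0011  0.0519] t 33.225 F [ 1.2 -0.  -0.3] w 0.03
```

```bash
python3 -m jog '[[0.005,0.0036,0.0074,0,-0.001,0.03,35],[0,0,0,0,0,0.012,35],[0,0,0,0,0,0.008,35],[0,0,0,0,0,0,35]]'|grep -E 'pos|ft'
python3 -m jog '[[0,0,0,0,0,0.0,20],[0,0,0,0,0,0,10],[0,0,0,0,0,0,5],[0,0,0,0,0,0,5],[0,0,0,0,0,0,5]]' 30
python3 -c "
from h import *
plan((.624,-.170,.0595),-84.8)"
```

```text
position: [0.6238, -0.1703, 0.0603]
ft_force: [-0.7, -0.1, -0.3]
time_s: 34.35
position: [0.624, -0.1703, 0.0603]
tool_rot: [[-0.089, 0.996, -0.001], [0.996, 0.089, 0.0], [0.0, -0.001, -1.0]]
ft_force: [2.3, -0.8, 3.1]
grip_width: 0.0108
gripper_force: 33.8
turn [-0.0007 -0.0005 -0.0016] shift [0.0003 0.     0.0008] t 34.35 F [ 2.3 -0.8  3.1] w 0.0108
```

```bash
python3 -m jog '[[0,0,0,0,-0.004,0,5],[0,0,0,0,-0.004,0,5],[0,0,0,0,0,0,5]]'|grep -E 'pos|ft'
python3 -m jog '[[0,0,0,0,-0.003,0,5],[0,0,0,0,0,0,5]]'|grep -E 'pos|ft'
python3 -m jog '[[0,0,0,0,-0.002,0,5],[0,0,0,0,0,0,5]]'|grep -E 'pos|ft'
python3 -m jog '[[0,0,0,0,-0.002,0,5],[0,0,0,0,0,0,5]]'|grep -E 'pos|ft'
```

```text
position: [0.6149, -0.1711, 0.0598]
ft_force: [-0.5, -1.9, 1.4]
position: [0.6134, -0.1712, 0.0603]
ft_force: [5.1, -2.2, 1.4]
position: [0.613, -0.1713, 0.0609]
ft_force: [11.7, 0.3, 1.6]
position: [0.6126, -0.1714, 0.061]
ft_force: [18.4, 2.1, -0.7]
```

```bash
python3 -m jog '[[0,0,0,0,0.0,0.003,5],[0,0,0,0,0,0,5]]'|grep -E 'pos|ft'
python3 -m jog '[[0,0,0,0,0,0.003,5],[0,0,0,0,0,0,5]]' 60|grep -E 'pos|ft'
```

```text
position: [0.6126, -0.1714, 0.0584]
ft_force: [16.7, 2.0, 2.5]
position: [0.6126, -0.1714, 0.0555]
ft_force: [16.1, 2.7, 3.8]
```

```bash
python3 -m jog '[[0,0,0,0,0,0.0025,5],[0,0,0,0,0,0,5]]'|grep -E 'pos|ft'
python3 -m jog '[[0,0,0,0,0,0.002,5],[0,0,0,0,0,0,5]]'|grep -E 'pos|ft'
```

```text
position: [0.6127, -0.1714, 0.0535]
ft_force: [16.2, 3.3, 5.4]
position: [0.6129, -0.1715, 0.0532]
ft_force: [12.4, 4.2, 17.4]
```

```bash
python3 -m jog '[[0,0,0,0,0.001,0,5],[0,0,0.13,0,0,0,5],[0,0,0.13,0,0,0,5],[0,0,0.13,0,0,0,5],[0,0,0,0,0,0,5]]'
python3 -m jog '[[0,0,0.13,0,0,0,5],[0,0,0.13,0,0,0,5],[0,0,0.13,0,0,0,5],[0,0,0,0,0,0,5]]'
python3 -c "
from h import *
o=observe();print(o['wrist_torque'],o['q']);plan((.6135,-.1713,.0535),-84.8)"
```

```text
time_s: 37.1
position: [0.6131, -0.1715, 0.0532]
tool_rot: [[0.298, 0.955, 0.009], [0.955, -0.298, -0.001], [0.001, 0.009, -1.0]]
ft_force: [7.7, 4.3, 19.5]
grip_width: 0.0103
gripper_force: 66.6
time_s: 37.6
position: [0.6132, -0.1715, 0.0532]
tool_rot: [[0.638, 0.77, 0.009], [0.77, -0.638, -0.001], [0.005, 0.008, -1.0]]
ft_force: [8.9, 3.1, 19.5]
grip_width: 0.0099
gripper_force: 66.6
[ 0.71010653 -1.54782666  0.01002263] [-26.32279401  39.55689474  73.7665534    0.1711476   66.17818474
  13.2664927 ]
turn [ 0.0093 -0.0014 -0.7829] shift [ 0.0002  0.0003 -0.0003] t 37.6 F [ 8.9  3.1 19.5] w 0.0099
```

Turning smoothly (0.78 of 1.35 rad so far).

```bash
python3 -m jog '[[0,0,0.13,0,0,0,5],[0,0,0.13,0,0,0,5],[0,0,0.13,0,0,0,5],[0,0,0,0,0,0,5]]'
python3 -m jog '[[0,0,0.08,0,0,0,5],[0,0,0.07,0,0,0,5],[0,0,0,0,0,0,5]]'
python3 -c "
from h import *
o=observe();print(o['wrist_torque']);plan((.6135,-.1713,.0535),-84.8)"
```

```text
time_s: 38.1
position: [0.6132, -0.1715, 0.0532]
tool_rot: [[0.883, 0.469, 0.009], [0.469, -0.883, -0.001], [0.007, 0.005, -1.0]]
ft_force: [9.9, 2.7, 19.2]
grip_width: 0.0104
gripper_force: 66.5
time_s: 38.48
position: [0.6132, -0.1715, 0.0532]
tool_rot: [[0.943, 0.333, 0.009], [0.333, -0.943, -0.001], [0.008, 0.004, -1.0]]
ft_force: [8.4, 3.2, 20.0]
grip_width: 0.0097
gripper_force: 66.5
[ 0.68968527 -1.55337359  0.00280586]
turn [ 0.0091 -0.004  -1.3223] shift [ 0.0002  0.0003 -0.0003] t 38.475 F [ 8.4  3.2 20. ] w 0.0097
```

```bash
python3 -m jog '[[0,0,0,0,0,-0.002,5],[0,0,0,0,0,0,20],[0,0,0,0,0,0,35],[0,0,0,0,0,0,35],[0,0,0,0,0,-0.03,35],[0,0,0,0,0,-0.06,35],[0,0,0,0,0,-0.06,30],[0,0,0,0,0,0,24]]' 30
python3 -m jog '[[0,0,-0.172,0,0,0,24],[0,0,-0.172,0,0,0,24],[0,0,-0.172,0,0,0,24],[0,0,-0.172,0,0,0,24],[0,0,-0.172,0,0,0,24],[0,0,-0.172,0,0,0,24],[0,0,-0.172,0,0,0,24],[0,0,0,0,0,0,24]]'
python3 -c "
from h import *
snap('side','s8')
st();plan((.5435,.1326,.15),-91.8)"
```

```text
time_s: 39.48
position: [0.6112, -0.1722, 0.2062]
tool_rot: [[0.943, 0.333, 0.006], [0.333, -0.943, -0.003], [0.005, 0.005, -1.0]]
ft_force: [0.1, 0.0, -0.4]
grip_width: 0.0201
gripper_force: 0.0
time_s: 40.48
position: [0.6095, -0.1714, 0.2001]
tool_rot: [[0.029, 1.0, -0.004], [1.0, -0.028, 0.002], [0.002, -0.004, -1.0]]
ft_force: [-0.4, 0.0, -0.8]
grip_width: 0.0203
gripper_force: 0.0
40.525 [ 0.6095 -0.1714  0.2003] [[0.03, 1.0, -0.004], [1.0, -0.03, 0.002], [0.002, -0.004, -1.0]] [-26.4  31.6  62.8  -0.   85.8 -24.7] 0.02026003268021672
turn [-0.0039 -0.0016  0.0009] shift [ 0.3018 -0.0756  0.0503] t 40.525 F [0.9 1.2 0.3] w 0.0203
```

```bash
python3 -m jog '[[-0.004,-0.0016,0,0.0503,-0.0126,0,24],[0,0,0,0.0503,-0.0126,0,24],[0,0,0,0.0503,-0.0126,0,24],[0,0,0,0.0503,-0.0126,0,24],[0,0,0,0.0503,-0.0126,0,24],[0,0,0,0.0503,-0.0126,0,24],[0,0,0,0,0,0.05,24],[0,0,0,0,0,0.05,24],[0,0,0,0,0,0.03,24],[0,0,0,0,0,0,24]]'
python3 -c "
from h import *
plan((.5435,.1326,.060),-91.8)"
```

```text
time_s: 41.78
position: [0.5414, 0.132, 0.0692]
tool_rot: [[0.03, 1.0, -0.003], [1.0, -0.03, -0.001], [-0.001, -0.003, -1.0]]
ft_force: [-0.7, -0.1, 0.0]
grip_width: 0.0203
gripper_force: 0.0
turn [-0.003   0.0011  0.0019] shift [0.0007 0.002  0.0092] t 41.775 F [-0.7 -0.1  0. ] w 0.0203
```

```bash
python3 -m jog '[[-0.003,0.001,0.002,0.0007,0.002,0.014,24],[0,0,0,0,0,0,24]]'
python3 - <<'E'
from h import *
plan((.5435,.1326,.026),-91.8)
snap('side','s9')
u,v=np.int32(proj('s9',[[.545,.1326,.04]])[0])
q=np.load('pics/s9.npz')['pixels'][:,:,::-1];r=np.load('pics/s8.npz')['pixels'][:,:,::-1]
print(u,v,proj('s9',[[.546,.1726,.0355],[.546,.0926,.0355]]))
a=cv2.resize(q[v-45:v+30,u-40:u+30],None,fx=6,fy=6,interpolation=cv2.INTER_CUBIC)
b=cv2.resize(r[155:215,285:352],None,fx=5.5,fy=5.5,interpolation=cv2.INTER_CUBIC)
o=np.zeros((450,800,3),np.uint8);o[:,:420]=a;o[:330,425:425+b.shape[1]]=b;cv2.imwrite('pics/c9.png',o)
E
```

```text
time_s: 42.02
position: [0.5449, 0.1327, 0.0572]
tool_rot: [[0.03, 1.0, 0.005], [1.0, -0.03, 0.0], [0.0, 0.005, -1.0]]
ft_force: [0.1, 0.1, -0.3]
grip_width: 0.0207
gripper_force: 0.0
turn [ 0.0052 -0.0003  0.0018] shift [-0.0002 -0.0013  0.0312] t 42.025 F [ 0.1  0.1 -0.3] w 0.0207
325 238 [[324.65626229 251.43027113]
 [324.69173415 229.44007267]]
```

View pics/c9.png

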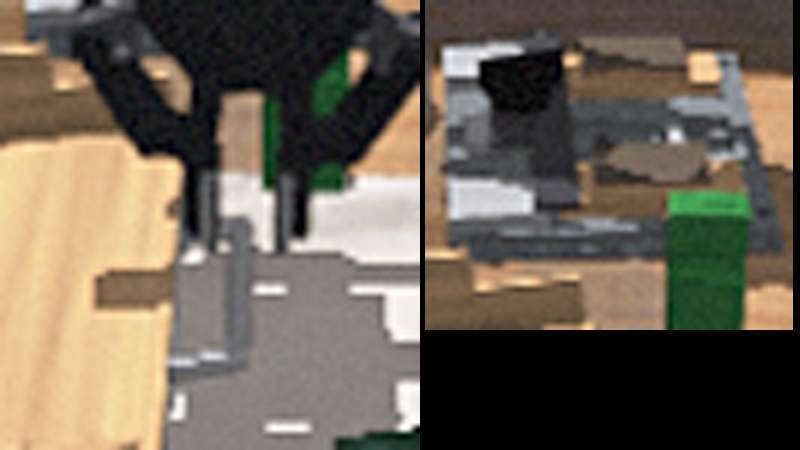

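The left crop shows the fingers straddling the bar at (240,290). The right crop shows the keeper over the shoulders, the wing turned and both blanks seated. Descend, pinch and swing the bin shut.

```bash
python3 -m jog '[[0.005,0,0.002,0,-0.001,0.012,24],[0,0,0,0,0,0.01,24],[0,0,0,0,0,0.007,24],[0,0,0,0,0,0,24]]'|grep -E 'pos|ft'
python3 -m jog '[[0,0,0,0,0,0,12],[0,0,0,0,0,0,4],[0,0,0,0,0,0,4],[0,0,0,0,0,0,4]]' 25
```

```text
position: [0.5436, 0.1327, 0.0275]
ft_force: [-0.5, 0.3, 0.1]
time_s: 43.08
position: [0.5468, 0.1326, 0.0291]
tool_rot: [[0.031, 0.999, 0.008], [1.0, -0.031, 0.0], [0.001, 0.008, -1.0]]
ft_force: [9.3, 0.6, -3.2]
grip_width: 0.0078
gripper_force: 26.1
```

```bash
python3 -m jog '[[0,0,0,0,0.004,-0.0135,4],[0,0,0,0,0.0044,-0.0131,4],[0,0,0,0,0.0056,-0.0126,4],[0,0,0,0,0.0069,-0.012,4],[0,0,0,0,0,0,4]]'
python3 -c "
from h import *
plan((.683-.138*.8415,.1326,.012+.138*.5403-.008),-91.8)"
```

```text
time_s: 43.7
position: [0.5661, 0.1322, 0.0802]
tool_rot: [[0.031, 1.0, 0.004], [1.0, -0.031, 0.001], [0.001, 0.004, -1.0]]
ft_force: [5.3, 2.4, -5.4]
grip_width: 0.0075
gripper_force: 25.2
turn [ 0.0039 -0.0007  0.0006] shift [0.0004 0.0007 0.0016] t 43.7 F [ 5.3  2.4 -5.4] w 0.0075
```

```bash
python3 -m jog '[[0,0,0,0,0.0085,-0.0105,4],[0,0,0,0,0.0091,-0.0104,4],[0,0,0,0,0.0101,-0.0094,4],[0,0,0,0,0.011,-0.0083,4],[0,0,0,0,0.0118,-0.0072,4],[0,0,0,0,0,0,4]]'
python3 -c "
from h import *
plan((.683-.138*.4794,.1326,.012+.138*.8776-.008),-91.8)"
```

```text
time_s: 44.45
position: [0.6148, 0.1312, 0.1273]
tool_rot: [[0.03, 1.0, -0.001], [1.0, -0.03, 0.001], [0.001, -0.001, -1.0]]
ft_force: [-7.6, 2.5, 10.6]
grip_width: 0.0074
gripper_force: 26.2
turn [-0.0006 -0.0011  0.0011] shift [0.0015 0.002  0.0021] t 44.45 F [-7.6  2.5 10.6] w 0.0074
```

```bash
python3 -m jog '[[0,0,0,0,0.0135,-0.0045,4],[0,0,0,0,0.013,-0.0042,4],[0,0,0,0,0.0134,-0.0034,4],[0,0,0,0,0,0,4]]'
python3 -c "
from h import *
plan((.683-.138*.1987,.1326,.012+.138*.9801-.008),-91.8)"
```

```text
time_s: 44.95
position: [0.6563, 0.1303, 0.1409]
tool_rot: [[0.03, 1.0, 0.005], [1.0, -0.03, 0.002], [0.002, 0.005, -1.0]]
ft_force: [-3.3, 4.1, 15.1]
grip_width: 0.0077
gripper_force: 27.5
turn [ 0.0051 -0.0021  0.0014] shift [ 0.0023 -0.0008  0.0017] t 44.95 F [-3.3  4.1 15.1] w 0.0077
```

```bash
python3 -m jog '[[0,0,0,0.001,0.0125,-0.001,4],[0,0,0,0,0.009,0.0,4],[0,0,0,0,0,0,4]]'
python3 -m jog '[[0,0,0,0,0.003,0,4],[0,0,0,0,0,0,4]]';python3 -m jog '[[0,0,0,0,0.003,0,4],[0,0,0,0,0,0,4]]'
```

```text
time_s: 45.32
position: [0.6785, 0.1299, 0.1427]
tool_rot: [[0.031, 1.0, 0.008], [1.0, -0.031, 0.001], [0.001, 0.008, -1.0]]
ft_force: [-0.1, 1.8, 16.8]
grip_width: 0.0077
gripper_force: 28.0
time_s: 45.58
position: [0.6812, 0.1298, 0.1428]
tool_rot: [[0.03, 1.0, 0.008], [1.0, -0.03, 0.001], [0.001, 0.008, -1.0]]
ft_force: [0.6, 1.6, 16.5]
grip_width: 0.0079
gripper_force: 28.0
time_s: 45.82
position: [0.6828, 0.1298, 0.1427]
tool_rot: [[0.03, 1.0, 0.004], [1.0, -0.03, 0.001], [0.001, 0.004, -1.0]]
ft_force: [-6.7, 0.5, 18.4]
grip_width: 0.0079
gripper_force: 28.2
```

```bash
python3 -m jog '[[0,0,0,0,0.002,-0.002,4],[0,0,0,0,0,0,4]]' | grep -E 'pos|ft'
python3 -m jog '[[0,0,0,0,0,0,15],[0,0,0,0,0,0,24],[0,0,0,0,0,-0.01,24],[0,0,0,0,0,-0.03,24],[0,0,0,0,0,-0.06,24],[0,0,0,0,-0.06,-0.03,24],[0,0,0,0.05,-0.06,0,24],[0,0,0,0.06,-0.06,0,24],[0,0,0,0.06,-0.06,0,24],[0,0,0,0.06,-0.06,0,24]]'|grep -E 'pos|ft'
python3 -m jog '[[0,0,0,0.06,-0.05,0,24],[0,0,0,0,0,0,24],[0,0,0,0,0,0,24],[0,0,0,0,0,0,24],[0,0,0,0,0,0,24]]'|grep -E 'pos|ft'
python3 - <<'E'
from h import *
snap('top','t10');snap('side','s10')
p=np.load('pics/t10.npz')['pixels'][:,:,::-1];q=np.load('pics/s10.npz')['pixels'][:,:,::-1]
o=np.zeros((600,800,3),np.uint8)
o[:260,:760]=cv2.resize(p[130:195,245:435],None,fx=4,fy=4,interpolation=cv2.INTER_CUBIC)
a=cv2.resize(p[170:240,360:445],None,fx=4.8,fy=4.8,interpolation=cv2.INTER_CUBIC);o[264:600,:408]=a
b=cv2.resize(q[150:295,220:360],None,fx=2.3,fy=2.3,interpolation=cv2.INTER_CUBIC);o[264:264+b.shape[0],412:412+b.shape[1]]=b[:336]
cv2.imwrite('pics/c10.png',o)
E
```

```text
position: [0.6828, 0.1298, 0.1428]
ft_force: [-12.2, 1.0, 14.0]
position: [0.4521, 0.3103, 0.2692]
ft_force: [0.2, 1.0, -1.0]
position: [0.4158, 0.3575, 0.2682]
ft_force: [0.6, -0.3, -0.5]
```

View pics/c10.png

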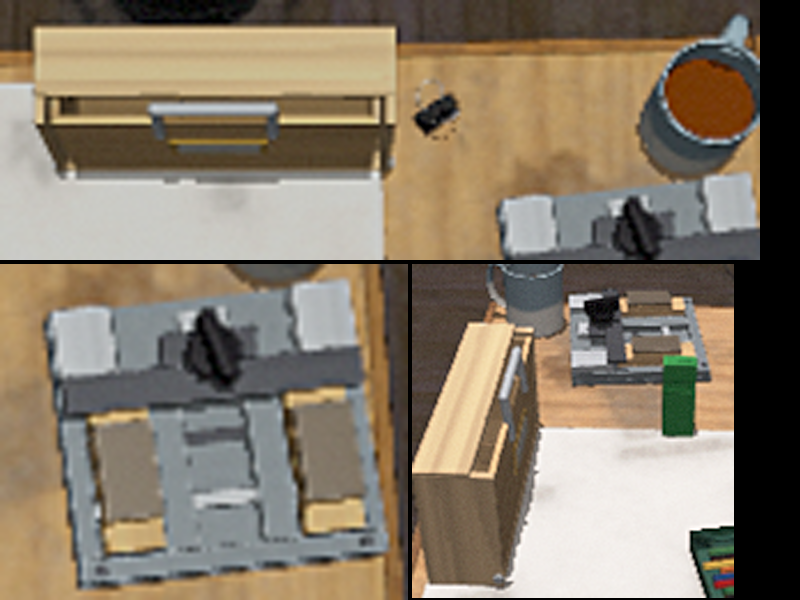

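The bin is shut at (215,110). Both blanks sit level under the keeper, at (125,480) and (330,460) in the bed crop. The screw's wing is turned through, at (213,345), and the mug hasn't moved. Handing in.

```bash
python3 -c "
from rig import job
print(job.close_job())"
```

```text
the job is handed in; nothing more can be done
None
```

The job is handed in: both blanks present (one from the bin, one from the desk) are home under the locked keeper and the bin is tipped shut, though `close_job()` returned no verdict and I did not measure that the screw stayed down after I released it.

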